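Sweep the loose paint-jar lids into the lid tray

ROBOT

A 6-joint arm with a two-finger parallel gripper is mounted at the origin on the work surface. World frame = base frame: x ahead of the robot, y to its left, z up, the work surface at z = 0. Lengths are in mm, angles in rad, forces in N, time in s.
With the tool pointing down it reaches from about 300 to 950 mm from the base axis. Payload 3.1 kg.
Tool frame: the origin (TCP) lies midway between the tips of the shut fingers; the grasp point (between the pads) lies 19 mm behind it; z points along the fingers, y is the line along which they close (so a half turn about z gives the same grasp; the last joint's range is limited). The gripper opens to 85 mm and grips with 20 to 120 N. Pads are 22 mm wide; open, the fingers measure 114 mm over their backs; the gripper's body (76 mm by 85 mm) begins 54 mm behind the grasp point. The pads swing forward as they close: fully open they stand 13 mm farther back than shut.
Start: joints at [-1.355, 0.308, 1.634, -0, 1.2, -0.07], TCP at [176.176, -599.662, 231.272] pointing down, gripper open.
Joint ranges: [-3.06, 3.06], [-0.79, 1.96], [0.05, 2.63], [-1.19, 4.34], [0.05, 2.64], [-2.94, 2.94]. Speed limits (rad/s): [2.79, 2.79, 3.14, 3.14, 3.14, 3.14].

INTERFACE

Orientations are given as a rotation vector (axis times angle).
In Python, from station import r, eoat, solver, imaging, job, telemetry gives the robot as it stands. Calls block until the motion is done:
- r.move_to(position, orientation): joint-space move of the TCP to a pose.
- r.move_l(position, attitude=None, v=150, contact_N=None): straight line of the TCP; attitude=None keeps the orientation; v is the mean speed in mm/s. With contact_N (N) it stops when the force on the tool has changed by that much, and returns True; else False.
- r.set_joints(angles): joint-space move.
- eoat.move_gripper(opening): finger opening in mm; the grip force is fixed at half the most; returns when the fingers have stopped.
- r.pause(seconds).
- solver.inverse_kinematics(position, orientation): joint angles nearest the present ones, or None.
- imaging.camera(name): name is "scene" or "top" or "wrist"; returns the picture (480x640x3 uint8, red, green, blue); there is no depth.
- imaging.get_calibration(name): a dict with "fovy" (degrees; the focal length in pixels is half the picture's height over the tangent of half this angle, whatever the lens; pixels are square), "cx", "cy" (the principal point, pixels), "k1" (the pictures are not rectified: a ray, as slopes to the right and down, at radius r is drawn at 1 + k1 r^2 times it, then the intrinsics apply), "cam_to_world" (4x4, takes a point from camera to world coordinates). Camera axes: x right, y down, z forward; pixel columns grow to the right and rows downward; lengths in mm; the calibration is good to about 2 mm. A picture is of the moment at which its call begins: read the wrist's pose just before it. get_calibration takes no time and is no camera call; for the wrist camera it gives the pose at the moment of the call.
A pose or a line that the arm cannot do raises r.IKError and nothing moves.
- job.hand_in(): hands the job in; it is judged then, once.
Readings, each from a call of its own:
- telemetry.read_time(): time.
- telemetry.read_q(): joint angles.
- telemetry.read_qd(): joint speeds.
- telemetry.read_joint_torque(): joint torques, N m.
- telemetry.read_position(): TCP position.
- telemetry.read_eef_rot(): TCP orientation.
- telemetry.read_ft_force(): force on the tool from outside, world axes, zero at the start.
- telemetry.read_torque(): the same for the moment, N m.
- telemetry.read_opening(): finger opening in mm.
- telemetry.read_gripper_force(): force on a finger pad.
Only numpy, scipy, OpenCV 4.12 (cv2) and the standard library are available. Lean on these libraries where they do the work, as an engineer would, in place of code of your own. Each camera call takes 0.05 s, during which the arm holds its last target. There are 200 camera calls.

TASK

Clear the painting table: with the fingertips, sweep the three loose round jar lids across the table and in through the open side of the wooden lid tray, until all three lie flat and wholly inside it. Slide them along the table, do not lift or flick them, and leave the jars, the mug and the brush standing or lying where they are.

Things in the scene. Friction and masses are not known exactly. Their poses are not given: they have to be found in the camera images.
- tray: wooden lid tray fixed to the table: three walls 22 mm high and 8 mm thick, one side open as a mouth, no raised floor (a paper-thin cork sheet, so lids slide straight in from the table). Inside it is 190 mm wide and 130 mm deep. Origin on the table at the middle of the mouth, between the ends of the two side walls; its x axis points into the tray (the back wall begins at x = 130 mm), its y axis runs along the mouth (side walls begin at y = -95 and +95 mm).
- lid_wide: loose screw lid of a paint jar, dark plastic with a grey top, a flat disc 58 mm across and 14 mm high, lying flat on the table; origin at the centre of its underside, z up (the wide lid)
- lid_a: loose screw lid of a paint jar, dark plastic with a grey top, a flat disc 40 mm across and 14 mm high, lying flat on the table; origin at the centre of its underside, z up (one of two alike)
- lid_b: loose screw lid of a paint jar, dark plastic with a grey top, a flat disc 40 mm across and 14 mm high, lying flat on the table; origin at the centre of its underside, z up (one of two alike)
- jar_mid: open glass paint jar, 46 mm across, 58 mm tall, standing among the lids; loose, a bystander that stays where it is; origin at the centre of its underside
- jar_far: open glass paint jar, 46 mm across, 58 mm tall, standing beyond the lids; loose, a bystander that stays where it is; origin at the centre of its underside
- jar_near: capped paint jar, 46 mm across, 58 mm tall, standing near the robot; loose, a bystander that stays where it is; origin at the centre of its underside
- brush_mug: pale green mug full of brushes, 82 mm across plus a handle, 200 mm tall in all; loose, a bystander that stays where it is; origin at the centre of its underside
- water_jar: glass jar of rinsing water, 84 mm across, 120 mm tall; loose, a bystander that stays where it is; origin at the centre of its underside
- brush: paint brush lying on the table, 180 mm long and 8 mm thick; loose, a bystander that stays where it is; origin near mid-length

How it is judged:
By the outcome, as a careful person would: the job done as asked, in the order asked, and still so for the second after the job is handed in, with the robot touching nothing.
It also fails if it takes over 67 s, if anything falls off the work surface, if the arm or the gripper's body presses on something with over 40 N, if the wrist force passes 120 N, or if a joint passes its speed limit or range.

## Working session

There is one attempt and no reset: what is moved stays moved. The work goes in short steps, each a Python script; the robot and the scene stay as the last script left them, time stands still between calls to the robot, and variables do not carry over. Pictures are saved under pics/ and viewed, at most 10 in all, crops included, and the job is handed in when it is done.

```bash
mkdir -p pics; ls
python3 - <<'E'
from station import r, eoat, solver, imaging, job, telemetry
import cv2
for n in("top","scene"):
    cv2.imwrite(f"pics/{n}0.png",imaging.camera(n)[:,:,::-1]); print(n,imaging.get_calibration(n))
print(telemetry.read_eef_rot(),telemetry.read_time())
E
```

```text
pics
top {'fovy': 42.67580402827923, 'cx': 327.0254817768764, 'cy': 239.8323048525724, 'k1': 0.046215798240263326, 'cam_to_world': array([[ 5.04092297e-03, -9.82482980e-01,  1.86284148e-01,
         3.73189948e+02],
       [-9.99891870e-01, -2.37873816e-03,  1.45117455e-02,
         9.28524312e+01],
       [-1.38144218e-02, -1.86337157e-01, -9.82388734e-01,
         1.06153238e+03],
       [ 0.00000000e+00,  0.00000000e+00,  0.00000000e+00,
         1.00000000e+00]])}
scene {'fovy': 50.36387195542348, 'cx': 312.4901750755696, 'cy': 237.96604810697843, 'k1': 0.013593217344137598, 'cam_to_world': array([[ 1.88130431e-02,  5.76012957e-01, -8.17224047e-01,
         1.45569634e+03],
       [ 9.99587938e-01, -2.85596406e-02,  2.88117794e-03,
         1.14149828e+02],
       [-2.16800293e-02, -8.16941503e-01, -5.76312898e-01,
         6.57487111e+02],
       [ 0.00000000e+00,  0.00000000e+00,  0.00000000e+00,
         1.00000000e+00]])}
[-3.10747437e+00 -4.47125977e-01  2.30939390e-04] 0.1
```

View pics/top0.png

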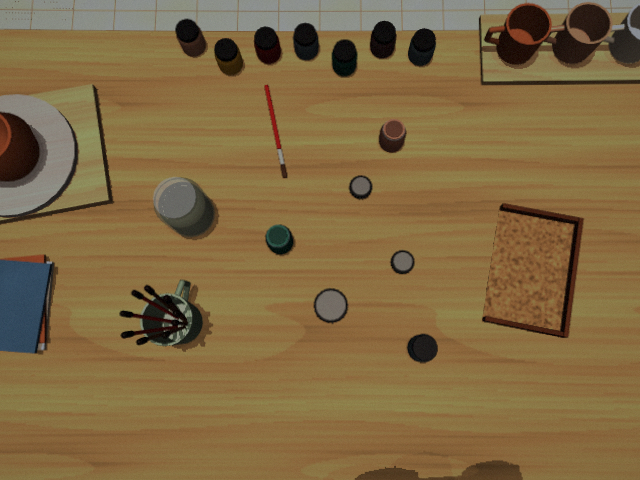

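View pics/scene0.png

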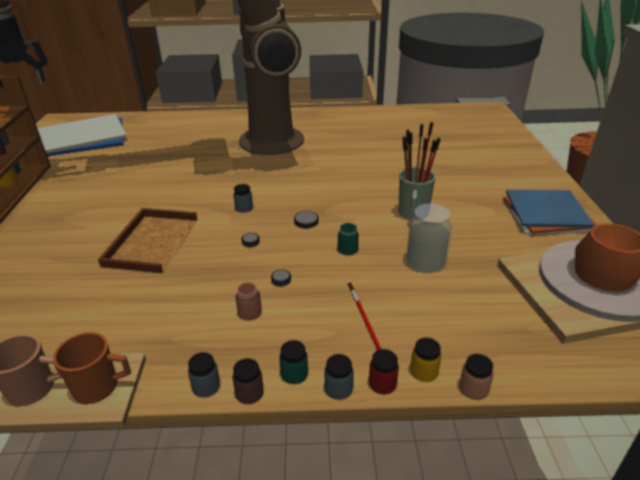

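The top view shows the lids at about (361,187), (402,262) and wide (331,305). The tray is at right with its mouth facing left (corners about (502,207) and (485,320)). The jars are at (279,238), (393,130) and (423,347). The scene view agrees. Next, an enlarged crop.

```bash
cat > h.py <<'E'
from station import r, eoat, solver, imaging, job, telemetry
import numpy as np, cv2
def pix2w(uv, z, cal):
    f=240/np.tan(np.radians(cal["fovy"])/2); T=np.array(cal["cam_to_world"])
    d=(np.array(uv,float)-[cal["cx"],cal["cy"]])/f; s=d.copy()
    for _ in range(20): s=d/(1+cal["k1"]*(s@s))
    ray=T[:3,:3]@[s[0],s[1],1]; c=T[:3,3]
    return (c+ray*(z-c[2])/ray[2])[:2]
E
python3 - <<'E'
import cv2
from h import *
im=cv2.imread("pics/top0.png"); c=im[115:375,255:595]
cv2.imwrite("pics/crop.png",cv2.resize(c,None,fx=2.3,fy=2.3,interpolation=cv2.INTER_CUBIC))
E
```

```text
(no output)
```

View pics/crop.png

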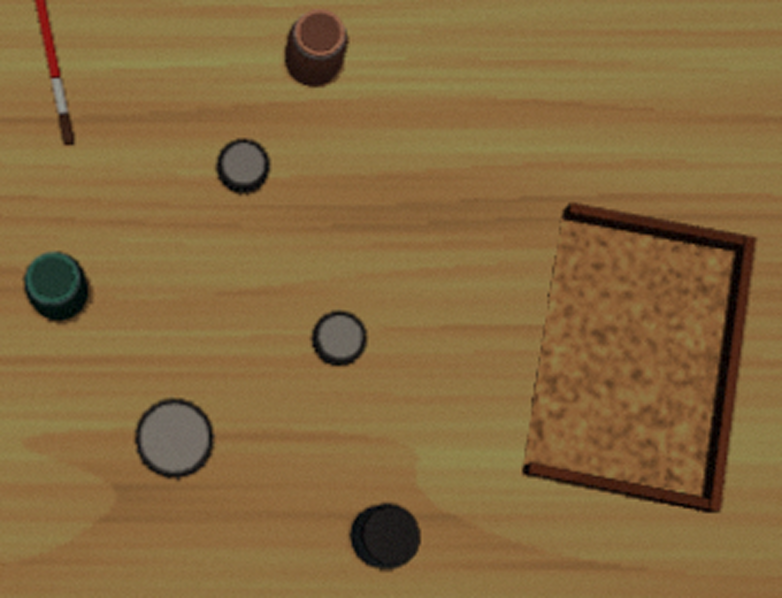

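Crop: lid tops at (243,165), (340,337) and wide (174,437). Jar tops are at (53,279), (321,33) and (390,537). The mouth wall ends are at about (570,209) and (530,469), and the back outer corners at (753,238) and (717,510).

Run:
```python
from h import *
cal=imaging.get_calibration("top")
P={"a":(243,165,14),"b":(340,337,14),"wide":(174,437,14),"w_left":(136,437,14),"w_right":(213,437,14),"mid":(53,279,58),"far":(321,33,58),"near":(390,537,58),"mouth+":(569,209,22),"mouth-":(529,469,22),"back+":(753,238,22),"back-":(717,510,22),"bi+":(738,248,0),"bi-":(707,495,0)}
for k,(u,v,z) in P.items(): print(k,pix2w((255+u/2.3-.3,115+v/2.3-.3),z,cal).round(1))
```

```text
a [667.8  50.1]
b [534.7 -21.7]
wide [459.6 102.1]
w_left [459.5 130.2]
w_right [459.7  73.3]
mid [569.8 189.8]
far [757.2  -6.7]
near [387.3 -49. ]
mouth+ [ 631.3 -193.9]
mouth- [ 437.1 -155.7]
back+ [ 609.1 -327.9]
back- [ 408.9 -287.9]
bi+ [ 606.3 -325.1]
bi- [ 420.5 -289.5]
```

Tray size checks out (mouth 198 mm, depth 138 mm outer), and the wide lid measures 57 mm. The plan is to open the fingers to 30 mm as a two-point cradle aligned with the tray axis, and push lid b first, then wide, then a. First I set up behind b and probe the table height.

```bash
cat >> h.py <<'E'
from scipy.spatial.transform import Rotation as R
M=np.array([534.2,-174.8]); X=np.array([-.193,-.981]); Y=np.array([.981,-.193])
def t2w(p): return M+p[0]*X+p[1]*Y
def w2t(w): d=np.array(w)-M; return np.array([d@X,d@Y])
def ori(s):
    y=np.array([*(s*Y),0]); z=np.array([0,0,-1.]); return R.from_matrix(np.c_[np.cross(y,z),y,z]).as_rotvec()
def at(p,z): return [*t2w(p),z]
LID={"a":(667.8,50.1,20),"b":(534.7,-21.7,20),"wide":(459.6,102.1,29)}
E
python3 - <<'E'
from h import *
c=w2t(LID["b"][:2]); p=c-[20+11+18,0]
q0=telemetry.read_q()
sols=[(np.abs(np.array(q)-q0).max(),s) for s in(1,-1) if (q:=solver.inverse_kinematics(at(p,100),ori(s))) is not None]
print(sols); s=min(sols)[1]
for k,L in LID.items():
    for pp in (w2t(L[:2])-[L[2]+29,0],np.array([90,0])): print(k,w2t(L[:2]).round(),solver.inverse_kinematics(at(pp,5),ori(s)))
eoat.move_gripper(30)
r.move_to(at(p,100),ori(s)); 
r.move_l(at(p,18))
hit=r.move_l(at(p,-14),v=20,contact_N=5)
print(s,hit,telemetry.read_position(),telemetry.read_opening(),telemetry.read_ft_force(),telemetry.read_time())
z=telemetry.read_position()[2]
r.move_l(at(p,z+3.5),v=40)
cv2.imwrite("pics/top1.png",imaging.camera("top")[115:375,255:595,::-1].repeat(2,0).repeat(2,1))
E
```

```text
[(np.float64(1.3230740016011908), 1)]
a [-246.   88.] [ 8.02181552e-02  6.80741404e-01  1.58856827e+00 -8.88178420e-16
  8.72282984e-01  2.74475240e-01]
a [-246.   88.] [-5.45936180e-01  5.29772715e-01  1.85514355e+00 -4.44089210e-16
  7.56676387e-01 -3.51679096e-01]
b [-150.  -29.] [-3.16209007e-02  4.80537512e-01  1.93941545e+00 -8.88178420e-16
  7.21639692e-01  1.62636184e-01]
b [-150.  -29.] [-5.45936180e-01  5.29772715e-01  1.85514355e+00 -4.44089210e-16
  7.56676387e-01 -3.51679096e-01]
wide [-257. -127.] [ 2.37818431e-01  4.13811696e-01  2.05085349e+00 -1.33226763e-15
  6.76927467e-01  4.32075515e-01]
wide [-257. -127.] [-5.45936180e-01  5.29772715e-01  1.85514355e+00 -4.44089210e-16
  7.56676387e-01 -3.51679096e-01]
1 True [ 5.44042436e+02  2.63151467e+01 -4.01541712e-01] 30.104909427895446 [-0.34815849  0.42665445  4.27473637] 4.9417
```

View pics/top1.png

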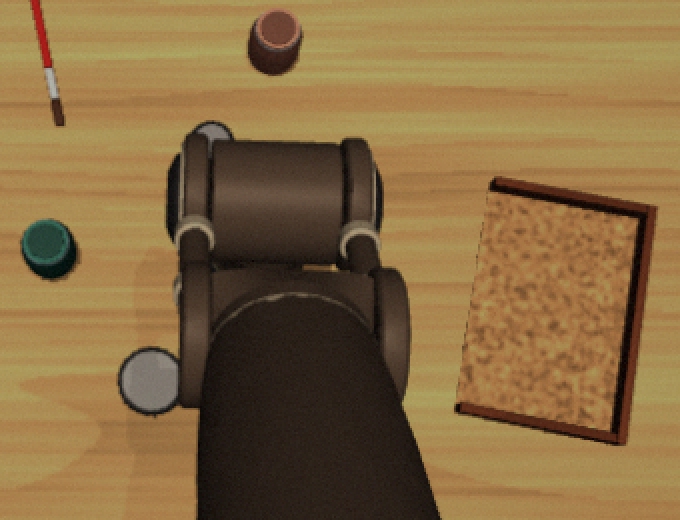

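The arm hides b here. The other lids, jars and tray are unmoved, and the table was touched at z = -0.4 as expected. Now I push b.

```bash
cat >> h.py <<'E'
ZS=3.2
def push(c,Rl,way,end,v=90):
    off=np.array([np.sqrt(Rl**2-15**2)+11,0]); f0=np.array(telemetry.read_ft_force())
    for w,vv in ((np.array(c)+[3,0],60),(way,v),(end,v)):
        r.move_l(at(np.array(w)-off,ZS),v=vv); print((np.array(telemetry.read_ft_force())-f0).round(1))
    e=np.array(end)-off
    r.move_l(at(e-[25,0],ZS),v=100); r.move_l(at(e-[25,0],90),v=200)
def behind(c,Rl):
    p=np.array(c)-[Rl+29,0]
    r.move_l(at(p,90),v=250); r.move_l(at(p,ZS),v=120)
def snap(n):
    cv2.imwrite(f"pics/{n}.png",imaging.camera("top")[115:375,255:595,::-1].repeat(2,0).repeat(2,1)); print(telemetry.read_time())
E
python3 - <<'E'
from h import *
push(w2t(LID["b"][:2]),20,(-40,0),(100,0))
c=w2t(LID["wide"][:2]); p=c-[58,0]
r.move_l(at(p,90),v=250); snap("top2")
E
```

```text
[-0.4  0.9  0.3]
[-0.6  1.4  1. ]
[ 0.6  0.5 -0.3]
11.6833
```

View pics/top2.png

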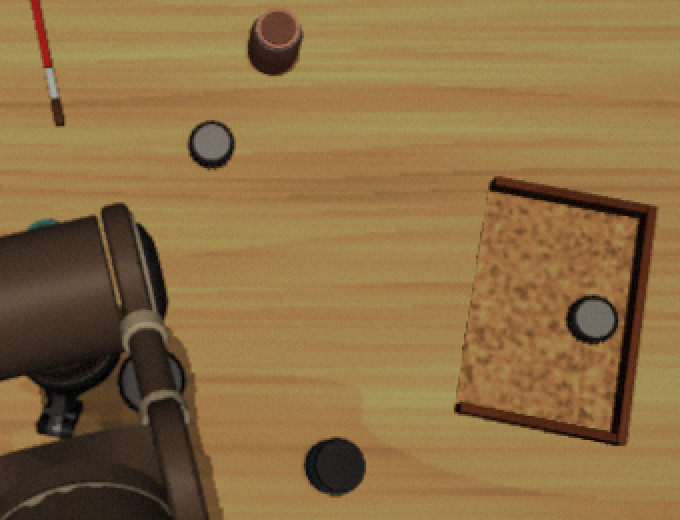

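b lies inside the tray at about (592,319), near the back and on the centre line, and nothing else has moved. Next are wide and then a, with a look in between.

Run:
```python
from h import *
c=w2t(LID["wide"][:2]); behind(c,29)
push(c,29,(-60,-48),(85,-48))
c=w2t(LID["a"][:2]); p=c-[49,0]
r.move_l(at(p,90),v=250); snap("top3")
```

```text
[ 0.8  0.3 -0.9]
[ 0.1 -0.5 -0.5]
[ 0.6 -0.1 -0. ]
20.1833
```

View pics/top3.png

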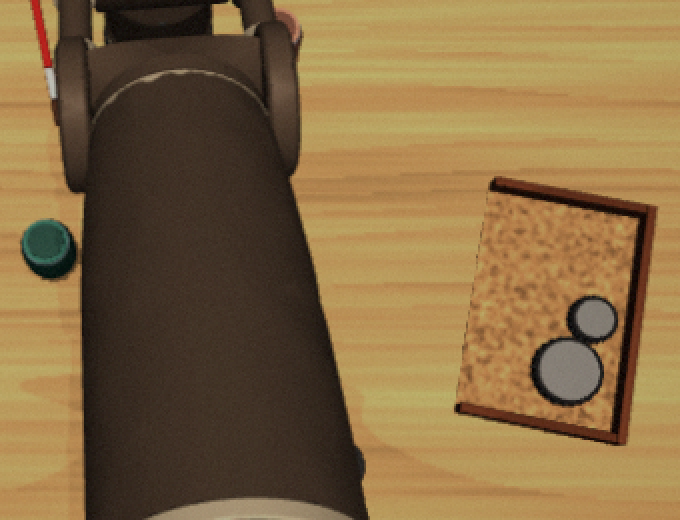

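Wide at about (567,371) and b at (593,319) both lie inside the tray. The green jar is where it was. Now lid a.

Run:
```python
from h import *
c=w2t(LID["a"][:2]); behind(c,20)
push(c,20,(-60,45),(75,45))
r.move_l([450,150,200],v=250); snap("top4")
cv2.imwrite("pics/scene4.png",imaging.camera("scene")[:,:,::-1])
```

```text
[ 0.5  0.4 -0.1]
[ 0.1 -0.5 -0.5]
[-0.5 -1.2 -0.9]
28.5833
```

View pics/top4.png

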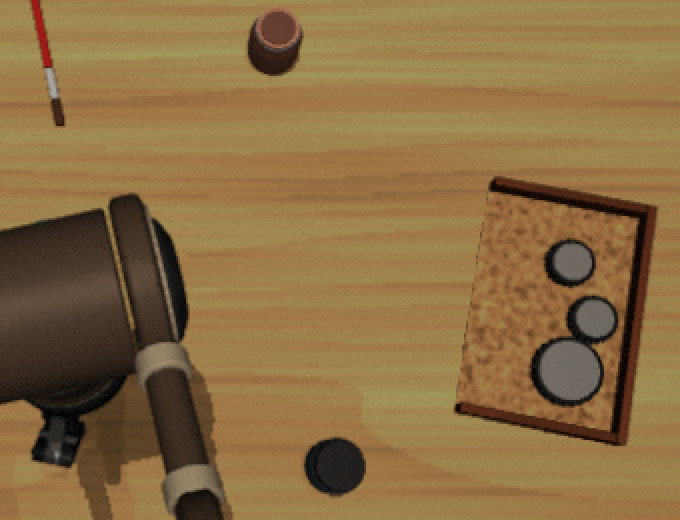

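View pics/scene4.png

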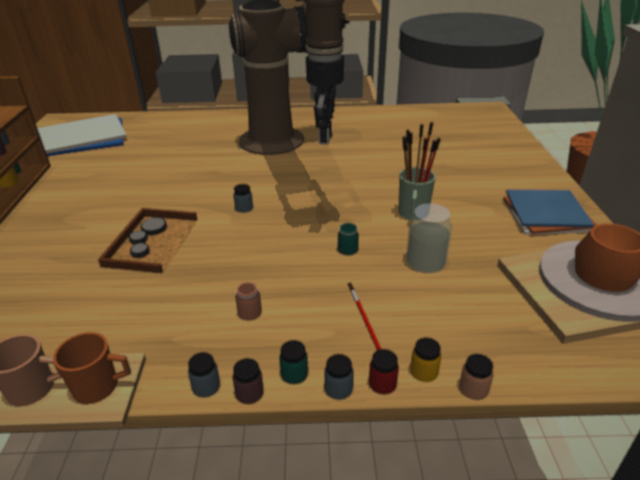

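All three lids lie flat inside the tray, at (571,262), (593,319) and (567,371). The jars, mug and brush are where they were, and the arm is clear.

```bash
python3 -c "
from station import job; print(job.hand_in())"
```

```text
the job is handed in; nothing more can be done
None
```

The three lids were swept flat into the tray, nothing else in view moved, and the job was handed in at about 29 s.

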